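# Open the double-latched dumpling chest

### The job

Open the steel dumpling chest: draw its slide bolt fully back, raise the hood by its handle until the hidden safety catch stops it, and let go. Then reach under the front lip with closed fingers, feel for the sprung catch, push it inwards and, keeping it in, lift the hood past it and on until it stands wide open by itself. Be gentle with the catch, both when lifting against it and when pushing it (never over 25 N), and leave everything else on the counter where it is.

Things in the scene. Friction and masses are not known exactly. Their poses are not given: they have to be found in the camera images.
- chest: Fixed steel chest, 240 (x) by 300 (y) mm, rim at z=100 mm; the shut hood on it tops at 180. Origin: centre of the underside; x runs from its front (x=-120; it faces the robot's right, world -y) to the hinged rear, y to its left, z up. Front wall 5 mm thick, only 94 mm high. The bolt's bracket stands beside its right side: x -85 to -55, y -173 to -150, up to z=197 mm.
- lid (a joint): Hood angle, rad: 0 shut, grows as its front rises, stop 1.35; wide open above 1.0. Hinge axis along chest y at chest x=120, z=130 mm. 0.6 kg, nearly balanced by a spring, stiff hinge: stays at any angle; 2 to 4 N at the handle moves it. Bolt drawn, it rises freely to about 0.215 (lip about 52 mm above the rim), where its keeper bar meets the catch; past 0.26 it is clear of the catch
- lid_handle (a point): Middle of the black bar handle on top of the hood: round bar 12 mm thick, 110 mm long along the chest's y, its axis 35 mm above the hood's top, 50 mm behind the front, 30 mm left of the middle. Moves with the hood
- lid_lip (a point): Middle of the lower outer edge of the hood's front wall (4 mm thick, upright, 80 mm high, 300 mm wide); at rim height when shut. Inside that wall, from 3 to 10 mm above this edge, a keeper bar reaches to 10 mm behind the front face, over the middle 150 mm. Moves with the hood
- lid_hinge (a point): Point of the hinge axis, in the middle of the chest's width
- bolt (a joint): Slide of the bolt in m: about 0 shot (its tongue lies under the bracket), stop at 0.030; draw it fully back, 0.022 at least. It slides to the chest's left (+y) and stays where it is put; friction about 2.5 N
- bolt_knob (a point): Centre of the top of the bolt's red knob: upright cylinder 14 mm across, 30 mm tall, its foot on the brass bolt bar (16 mm wide, top 9 mm above the hood), 50 mm behind the front, 95 mm right of the middle when shot; 48 mm of room for fingers between it and the bracket. Moves with bolt and hood
- catch_rail: Hidden catch's rail, fixed inside the chest. Origin 14 mm behind the front face, at rim height, mid-width; axes as chest. Only the orange catch rises above the rim here: post 14 mm wide (y), 66 tall, front face at this x, its top 6 mm hooked 7.5 mm forwards into the keeper bar's way. It stands within 55 mm left or right of the origin: each time elsewhere, not measured, so feel for it
- catch (a joint): How far the catch post is pushed inwards (along the chest's +x), in m: 0 at rest, stop at 0.012; the hood is free to pass when it is more than about 0.006. A spring returns it: 3 N at the start, 6 N at the stop
- bottle: Clear bottle with blue cap, 66 mm wide, 200 mm tall; bystander. Origin: centre of the underside
- jar: Small amber jar, 56 mm wide, 85 mm tall, standing behind the chest's hinged side; bystander. Origin: centre of the underside
- bowl: White bowl, 170 mm wide, 70 mm tall; bystander. Origin: centre of the underside
- tray: Round flat wooden tray, 220 mm wide, 25 mm high; bystander. Origin: centre of the underside
- saucer: Small blue saucer, 84 mm wide, 22 mm high, in front of the chest; bystander. Origin: centre of the underside
- dough_box: Green box, 110 by 80 by 55 mm, behind the chest's hinged side; bystander. Origin: centre of the underside
- cup: Red mug, 72 mm wide, 90 mm tall; bystander. Origin: centre of the underside

How it is judged:
By the outcome, as a careful person would: the job done as asked, in the order asked, and still so for the second after the job is handed in, with the robot touching nothing.
It also fails if it takes over 72 s, if anything falls off the work surface, if the arm or the gripper's body presses on something with over 40 N, if the wrist force passes 120 N, or if a joint passes its speed limit or range.

### The arm

A 7-joint arm with a two-finger parallel gripper is mounted at the origin on the work surface. World frame = base frame: x ahead of the robot, y to its left, z up, the work surface at z = 0. Lengths are in m, angles in rad, forces in N, time in s.
With the tool pointing down it reaches from about 0.425 to 0.875 m from the base axis. Payload 4.7 kg.
Tool frame: the origin (TCP) lies between the finger pads; the fingertips stand 14 mm ahead of it and the grasp point (between the pads) lies 5 mm behind it; z points along the fingers, y is the line along which they close (so a half turn about z gives the same grasp; the last joint's range is limited). The gripper opens to 87 mm and grips with 3 to 60 N. Pads are 19 mm wide; open, the fingers measure 117 mm over their backs; the gripper's body (75 mm by 190 mm) begins 51 mm behind the grasp point.
Start: joints at [-1.178, 0.321, -0.07, 1.45, 0.023, 1.371, -0.057], TCP at [0.24, 0.604, 0.237] pointing down, gripper open.
Joint ranges: [-2.86, 2.86], [-0.3, 2.09], [-1.38, 1.24], [0.06, 2.45], [-1.56, 4.7], [0.09, 2.05], [-2.69, 2.69]. Speed limits (rad/s): [2.57, 2.57, 3.14, 3.14, 3.14, 3.14, 3.14].

### API

Orientations are given as a rotation vector (axis times angle).
In Python, from bench import ctrl gives the robot as it stands.
- The arm moves only by the tool step_arm, never from a script. Its argument "commands" is a list of rows, each an object with "travel": the shift along the tool's x, y, z in m, a list of three; "turn": the turn, a rotation vector about the tool's x, y, z in degrees, a list of three. A call has 1 to 5 rows; each row is the pose to reach, as a shift and turn from the pose commanded when the call began, along the tool's axes at that moment; what a row does not reach only later rows make up. A row lasts 1/10 s, in which the tool goes at most 50 mm and 8.59 degrees, less where a joint would pass 70% of its speed; a pose out of reach is approached as far as the arm can. A call with a gripper value outside its range is refused whole. "gripper" is the opening, from 0 (shut) to 1 (fully open), set as the call begins (left out, the last holds). The fingers move at their own pace and stop on an object; "force" is the grip in N (left out, the last holds). Time passes only in rows, so rows that repeat a pose let the fingers close. It gives the time, the measured TCP pose, the force, the opening and the grip force at its end, in the units of the state.
- ctrl.get_state(): the state, without advancing time (a new reading comes with each control period).
- ctrl.get_image(name): name is "scene" or "top" or "wrist"; returns the picture (400x640x3 uint8, red, green, blue); there is no depth.
- ctrl.camera_model(name): a dict with "fx", "fy", "cx", "cy" (pixels), "R" (3x3) and "t" (3): a world point X has camera coordinates R X + t; the wrist camera has in their place "T_tool_cam" (4x4, takes a point from camera to tool coordinates, whose origin is the TCP and whose axes are the flange's). Camera axes: x right, y down, z forward; pixel columns grow to the right and rows downward; lengths in m; the calibration is good to about 2 mm. A picture is of the moment at which its call begins: read the wrist's pose just before it. camera_model takes no time and is no camera call.
- ctrl.close_job(): hands the job in; it is judged then, once.
The state is a dict: "time": time; "joint_positions": joint angles; "qd": joint speeds; "joint_torque": joint torques, N m; "position": TCP position; "tool_rot": TCP orientation; "ft_force": force on the tool from outside, world axes, zero at the start; "torque": the same for the moment, N m; "grip_width": opening from 0.0 (shut) to 1.0 (fully open); "grip_force": force on a finger pad.
Only numpy, scipy, OpenCV 4.12 (cv2) and the standard library are available. Lean on these libraries where they do the work, as an engineer would, in place of code of your own. Each camera call takes 0.05 s, during which the arm holds its last target. There are 200 camera calls.

## Working session

There is one attempt and no reset: what is moved stays moved. The work goes in short steps, Python scripts to look and compute and a tool call to move; the robot and the scene stay as the last step left them, time stands still between calls to the robot, and variables do not carry over. Pictures are saved under pics/ and viewed, at most 10 in all, crops included, and the job is handed in when it is done.

Besides the shell and the picture viewer there is one more tool, called after "Request:" as a command line: name --argument value ..., lists and objects as JSON in quotes. step_arm: Moves the arm, as the interface text tells. Its arguments: {"type":"object","properties":{"commands":{"type":"array"},"gripper":{"type":"number"},"force":{"type":"number"}},"required":["commands"]}

```bash
ls; mkdir -p pics; python3 - <<'E'
from bench import ctrl
import cv2,numpy as np
s=ctrl.get_state(); print(s)
a=ctrl.get_image("scene");b=ctrl.get_image("top")
cv2.imwrite("pics/scene.png",a[:,:,::-1]);cv2.imwrite("pics/top.png",b[:,:,::-1])
for n in("scene","top","wrist"):print(n,ctrl.camera_model(n))
E
```

```text
pics
{'time': 0.0, 'joint_positions': array([-1.17790456,  0.32180782, -0.07007973,  1.4516135 ,  0.0226488 ,
        1.37077825, -0.05689099]), 'qd': array([ 0.0004282 ,  0.00029885, -0.00045145,  0.00021411, -0.00055165,
       -0.00109592, -0.00028475]), 'joint_torque': array([-1.59783604e-04, -4.91287172e+01, -4.03943891e-01, -3.12528205e+01,
       -6.39874628e-02,  4.36906144e-02,  1.67574149e-04]), 'position': array([0.24024969, 0.60344068, 0.23550218]), 'tool_rot': array([-5.91349245e-01, -3.08522979e+00,  2.84207223e-03]), 'ft_force': array([ 0.2663407 , -0.08608473,  0.12372124]), 'torque': array([-0.0302452 ,  0.0397031 ,  0.03041004]), 'grip_force': 0.0, 'grip_width': 0.9971242525631565}
scene {'fx': 371.3764968997997, 'fy': 371.3764968997997, 'cx': 325.911498142228, 'cy': 209.0947055182415, 'R': array([[ 0.15268069,  0.98826538, -0.00448846],
       [ 0.60709771, -0.09737453, -0.78863843],
       [-0.77982112,  0.11768493, -0.61484086]]), 't': array([-0.07961593, -0.17815699,  1.5469564 ])}
top {'fx': 364.7295250526878, 'fy': 364.7295250526878, 'cx': 319.1561442948944, 'cy': 194.52920553752418, 'R': array([[ 0.02058874, -0.99978584, -0.00209465],
       [-0.99871956, -0.02046985, -0.0462625 ],
       [ 0.04620971,  0.00304446, -0.99892712]]), 't': array([-0.00209925,  0.54942273,  1.33345322])}
wrist {'fx': 281.0936755346443, 'fy': 281.0936755346443, 'cx': 318.8180632317648, 'cy': 197.20661439586777, 'T_tool_cam': array([[-7.65240530e-04, -9.58051079e-01, -2.86596482e-01,
         7.84807631e-02],
       [ 9.99999704e-01, -7.57208530e-04, -1.38856743e-04,
         4.67542151e-04],
       [-8.39814490e-05, -2.86596504e-01,  9.58051375e-01,
        -1.48509012e-01],
       [ 0.00000000e+00,  0.00000000e+00,  0.00000000e+00,
         1.00000000e+00]])}
```

View pics/scene.png

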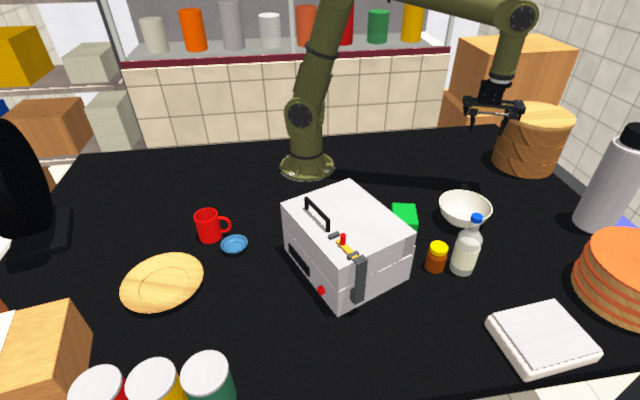

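View pics/top.png

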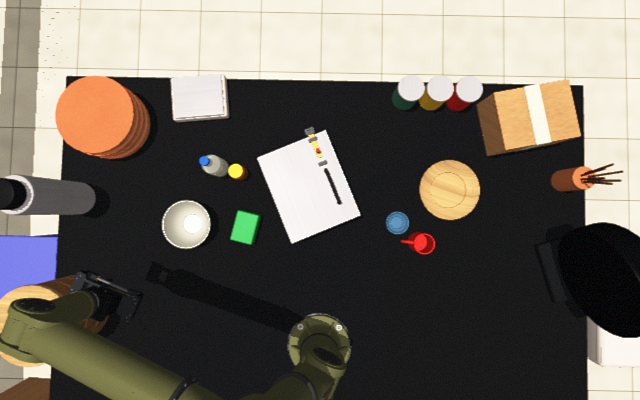

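The hood's top corners in the top view are near (258,156), (326,130), (360,215) and (292,242). The knob is at (318,152) in top and (343,240) in scene. The handle runs (326,168)-(339,203) in top and (307,202)-(328,228) in scene. The front faces image right, with the saucer and mug in front of it.

```bash
cat > h.py <<'E'
import numpy as np,cv2
from bench import ctrl
from scipy.spatial.transform import Rotation as Ro
def cam(n,s=None):
    m=ctrl.camera_model(n);K=np.array([[m['fx'],0,m['cx']],[0,m['fy'],m['cy']],[0,0,1]])
    if n!='wrist':return K,m['R'],m['t']
    T=np.eye(4);T[:3,:3]=Ro.from_rotvec(s['tool_rot']).as_matrix();T[:3,3]=s['position']
    W=np.linalg.inv(T@m['T_tool_cam']);return K,W[:3,:3],W[:3,3]
def ray(c,p):
    K,R,t=c;d=R.T@np.linalg.solve(K,[p[0],p[1],1.]);return -R.T@t,d/np.linalg.norm(d)
def plane(c,p,z):
    o,d=ray(c,p);return o+d*(z-o[2])/d[2]
def tri(c1,p1,c2,p2):
    o1,d1=ray(c1,p1);o2,d2=ray(c2,p2)
    a=np.linalg.lstsq(np.c_[d1,-d2],o2-o1,rcond=None)[0]
    A=o1+d1*a[0];B=o2+d2*a[1];return (A+B)/2,np.linalg.norm(A-B)
def proj(c,X):
    K,R,t=c;v=K@(R@np.asarray(X)+t);return v[:2]/v[2]
def blob(mask,box):
    x0,y0,x1,y1=box;m=np.zeros(mask.shape,np.uint8);m[y0:y1,x0:x1]=mask[y0:y1,x0:x1]
    n,l,st,ce=cv2.connectedComponentsWithStats(m)
    k=1+np.argmax(st[1:,4]);return ce[k],st[k],(l==k)
E
python3 - <<'E'
from h import *
a=cv2.imread("pics/scene.png").astype(int);b=cv2.imread("pics/top.png").astype(int)
S=cam("scene");T=cam("top")
red=lambda i:((i[:,:,2]>150)&(i[:,:,1]<70)&(i[:,:,0]<70)).astype(np.uint8)
dark=lambda i:(i.max(2)<70).astype(np.uint8)
ks=blob(red(a),(332,228,354,250));kt=blob(red(b),(305,135,330,165))
print("knob",ks[:2],kt[:2],tri(S,ks[0],T,kt[0]))
hs=blob(dark(a),(300,190,332,232));ht=blob(dark(b),(320,160,345,207))
print("handle",hs[:2],ht[:2])
ends=lambda m:(lambda p:(p[p[:,1].argmin()],p[p[:,1].argmax()]))(np.argwhere(m)[:,::-1])
et=ends(ht[2]);es=ends(hs[2]);print(et,es)
for z in(.205,.215,.225):print(z,[plane(T,e,z)[:2].round(4) for e in et],plane(T,ht[0],z)[:2])
w=((b.min(2)>150)).astype(np.uint8);wm=blob(w,(250,122,370,250));
m=cv2.morphologyEx(wm[2].astype(np.uint8),cv2.MORPH_CLOSE,np.ones((5,5)))
r=cv2.minAreaRect(cv2.findContours(m,0,2)[0][0]);bx=cv2.boxPoints(r);print(r,bx)
P=np.array([plane(T,p,.18) for p in bx]);print(P,P.mean(0),np.linalg.norm(np.diff(P,axis=0),axis=1))
E
```

```text
knob (array([342.30434783, 239.08695652]), array([340, 234,   5,  11,  46], dtype=int32)) (array([317.625, 150.375]), array([317, 149,   3,   4,   8], dtype=int32)) (array([0.68091825, 0.01624933, 0.20493485]), np.float64(0.0002358563945565851))
handle (array([317.67901235, 212.7654321 ]), array([305, 197,  25,  35, 162], dtype=int32)) (array([332.63157895, 186.21052632]), array([325, 169,  16,  35,  95], dtype=int32))
(array([325, 169]), array([338, 203])) (array([306, 197]), array([326, 231]))
0.205 [array([ 0.6219, -0.0083]), array([ 0.5149, -0.0515])] [ 0.56769037 -0.03351363]
0.215 [array([ 0.6207, -0.0082]), array([ 0.5146, -0.051 ])] [ 0.56699144 -0.03317867]
0.225 [array([ 0.6196, -0.008 ]), array([ 0.5144, -0.0505])] [ 0.56629252 -0.03284371]
((308.0171813964844, 186.19808959960938), (92.37452697753906, 74.8437728881836), 67.69379425048828) [[255.86496 157.6708 ]
 [325.10806 129.26337]
 [360.1694  214.72537]
 [290.9263  243.13281]]
[[ 0.65722122  0.21667722  0.18      ]
 [ 0.75486718 -0.00633083  0.18      ]
 [ 0.47917796 -0.12481024  0.18      ]
 [ 0.38348426  0.0961255   0.18      ]] [0.56868766 0.04541541 0.18      ] [0.24344882 0.30006985 0.24076936]
```

Request:
step_arm --commands '[{"travel":[0,0,-0.045],"turn":[0,0,0]},{"travel":[0,0,-0.085],"turn":[0,0,0]},{"travel":[-0.04,-0.024,-0.085],"turn":[0,0,0]},{"travel":[-0.08,-0.049,-0.085],"turn":[0,0,0]},{"travel":[-0.12,-0.073,-0.085],"turn":[0,0,0]}]'

```text
time: 0.6
position: [0.3255, 0.4903, 0.3214]
tool_rot: [0.59, 3.086, -0.0]
ft_force: [-0.4, 0.4, -0.1]
grip_width: 1.002
grip_force: 0.0
```

Request:
step_arm --commands '[{"travel":[-0.04,-0.024,0],"turn":[0,0,0]},{"travel":[-0.08,-0.049,0],"turn":[0,0,0]},{"travel":[-0.12,-0.073,0],"turn":[0,0,0]},{"travel":[-0.16,-0.097,0],"turn":[0,0,0]},{"travel":[-0.2,-0.121,0],"turn":[0,0,0]}]'

```text
time: 1.1
position: [0.4667, 0.3035, 0.3213]
tool_rot: [-0.591, -3.085, 0.0]
ft_force: [0.9, 0.9, -0.8]
grip_width: 0.999
grip_force: 0.0
```

Request:
step_arm --commands '[{"travel":[-0.04,-0.024,0],"turn":[0,0,0]},{"travel":[-0.08,-0.049,0],"turn":[0,0,0]},{"travel":[-0.12,-0.073,0],"turn":[0,0,0]},{"travel":[-0.16,-0.097,0],"turn":[0,0,0]},{"travel":[-0.2,-0.121,0],"turn":[0,0,0]}]'

```text
time: 1.6
position: [0.6077, 0.1174, 0.3212]
tool_rot: [-0.591, -3.085, 0.0]
ft_force: [-0.0, 0.3, -0.8]
grip_width: 1.002
grip_force: 0.0
```

Request:
step_arm --commands '[{"travel":[0,0,0],"turn":[0,0,-8.5]},{"travel":[0,0,0],"turn":[0,0,-17]},{"travel":[0,0,0],"turn":[0,0,-25.5]},{"travel":[0,0,0],"turn":[0,0,-34]},{"travel":[0,0,0],"turn":[0,0,-42.5]}]'

```text
time: 2.1
position: [0.6068, 0.1189, 0.3209]
tool_rot: [0.576, -3.087, 0.0]
ft_force: [-0.4, -0.4, 0.2]
grip_width: 1.002
grip_force: 0.0
```

```bash
cat >> h.py <<'E'
C=np.array([.5687,.0454,0.]);ex=np.array([-.398,.9174,0]);ey=np.array([-.9174,-.398,0]);ez=np.array([0,0,1.])
def W(x,y,z):return C+ex*x+ey*y+ez*z
def tochest(P):d=np.asarray(P)-C;return np.array([d@ex,d@ey,d[2]])
def go(p,zx,yy,s=None):
    "shift and turn in tool axes to world TCP p, tool z along zx, tool y along yy"
    s=s or ctrl.get_state();R=Ro.from_rotvec(s['tool_rot']).as_matrix()
    zx=zx/np.linalg.norm(zx);yy=yy-zx*(yy@zx);yy/=np.linalg.norm(yy)
    G=np.c_[np.cross(yy,zx),yy,zx]
    print("travel",(R.T@(p-s['position'])).round(4),"turn",np.degrees(Ro.from_matrix(R.T@G).as_rotvec()).round(2))
E
python3 - <<'E'
from h import *
s=ctrl.get_state();i=ctrl.get_image("wrist");cv2.imwrite("pics/w1.png",i[:,:,::-1])
c=cam("wrist",s)
print("knob pred",proj(c,W(-.07,-.095,.215)),"handle pred",proj(c,W(-.07,.03,.215)))
go(W(-.07,-.095,.26),-ez,ex,s);print(s['joint_positions'].round(2))
E
```

```text
knob pred [195.79502581 234.26416472] handle pred [171.56664975  99.98099769]
travel [-0.0357 -0.1209  0.0609] turn [ 0.01 -0.06 -2.31]
[-0.46  0.23  0.28  1.41 -0.06  1.51  1.75]
```

View pics/w1.png

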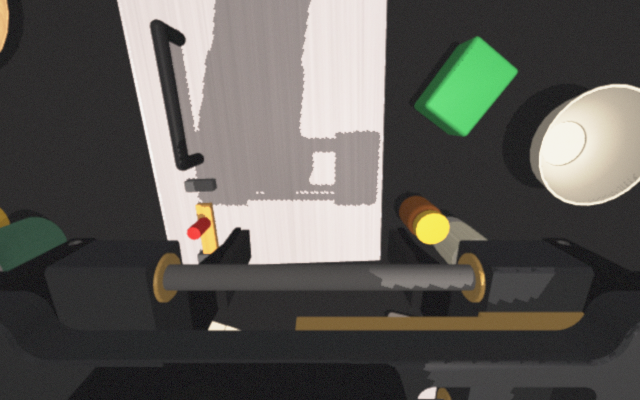

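The wrist view shows the knob top near (192,232) and the handle bar running (160,25)-(184,163). Both are within a few pixels of where I predicted them. The next measurement refines them.

```bash
python3 - <<'E'
from h import *
s=ctrl.get_state();c=cam("wrist",s);T=cam("top");S=cam("scene")
i=cv2.imread("pics/w1.png").astype(int)
red=((i[:,:,2]>130)&(i[:,:,1]<60)&(i[:,:,0]<60)).astype(np.uint8)
k=blob(red,(175,210,215,245));print(k[:2])
print("knob mid wrist/top",tochest(tri(c,k[0],T,(317.6,150.4))[0]),"wrist/scene",tochest(tri(c,k[0],S,(342.3,239.1))[0]),tri(c,k[0],S,(342.3,239.1))[1])
for z in(.205,):print(tochest(plane(c,k[0],z)))
h=blob((i.max(2)<75).astype(np.uint8),(150,18,205,170));print(h[:2])
print("handle ends",*[tochest(plane(c,p,.215)).round(4) for p in((160,27),(184,160))],"tri",tochest(tri(c,(172,93.5),T,(332.6,186.2))[0]),tochest(tri(c,(172,93.5),S,(316,212))[0]))
E
```

```text
(array([201.66257669, 224.69325153]), array([192, 218,  18,  17, 163], dtype=int32))
knob mid wrist/top [-0.07157227 -0.09310829  0.19576242] wrist/scene [-0.06922335 -0.09004312  0.20254385] 0.0023199593910752467
[-0.06716002 -0.08978715  0.205     ]
(array([171.93526059,  91.67060261]), array([ 151,   20,   53,  150, 2456], dtype=int32))
handle ends [-0.0696  0.0845  0.215 ] [-0.0688 -0.0224  0.215 ] tri [-0.07118935  0.03367843  0.21169971] [-0.07209037  0.0337642   0.2057929 ]
```

Request:
step_arm --commands '[{"travel":[-0.012,-0.04,0.0],"turn":[0,0,-2.3]},{"travel":[-0.023,-0.08,0.02],"turn":[0,0,-2.3]},{"travel":[-0.033,-0.12,0.04],"turn":[0,0,-2.3]},{"travel":[-0.033,-0.12,0.061],"turn":[0,0,-2.3]},{"travel":[-0.033,-0.12,0.061],"turn":[0,0,-2.3]}]' --gripper 0.5 --force 8

```text
time: 2.65
position: [0.6789, 0.0169, 0.256]
tool_rot: [0.62, -3.072, -0.001]
ft_force: [-0.1, -0.4, -0.4]
grip_width: 0.629
grip_force: 0.0
```

```bash
python3 - <<'E'
from h import *
s=ctrl.get_state();print(tochest(s['position']));go(W(-.069,-.092,.208),-ez,ex,s)
E
```

```text
[-0.06998188 -0.08972044  0.25604034]
travel [-0.0026  0.0009  0.048 ] turn [ 0.12 -0.42 -0.65]
```

Request:
step_arm --commands '[{"travel":[-0.002,0.001,0.02],"turn":[0,0,-0.7]},{"travel":[-0.002,0.001,0.035],"turn":[0,0,-0.7]},{"travel":[-0.002,0.001,0.046],"turn":[0,0,-0.7]},{"travel":[-0.002,0.001,0.046],"turn":[0,0,-0.7]}]'

```text
time: 3.05
position: [0.6808, 0.0211, 0.2129]
tool_rot: [0.648, -3.071, -0.001]
ft_force: [-0.0, 0.4, -0.2]
grip_width: 0.504
grip_force: 0.0
```

Request:
step_arm --commands '[{"travel":[0,0,0],"turn":[0,0,0]},{"travel":[0,0,0],"turn":[0,0,0]},{"travel":[0,0,0],"turn":[0,0,0]},{"travel":[0,0,0],"turn":[0,0,0]},{"travel":[0,0,0],"turn":[0,0,0]}]' --gripper 0 --force 10

```text
time: 3.55
position: [0.6831, 0.018, 0.2153]
tool_rot: [-0.645, 3.072, -0.005]
ft_force: [1.0, -0.9, -0.5]
grip_width: 0.16
grip_force: 10.0
```

Request:
step_arm --commands '[{"travel":[0.006,0,0],"turn":[0,0,0]},{"travel":[0.012,0,0],"turn":[0,0,0]},{"travel":[0.018,0,0],"turn":[0,0,0]},{"travel":[0.023,0,0],"turn":[0,0,0]},{"travel":[0.026,0,0],"turn":[0,0,0]}]'

```text
time: 4.05
position: [0.6594, 0.0079, 0.2154]
tool_rot: [-0.645, 3.071, -0.004]
ft_force: [5.2, -3.4, -1.1]
grip_width: 0.156
grip_force: 10.0
```

Request:
step_arm --commands '[{"travel":[0.001,0,0],"turn":[0,0,0]},{"travel":[0.002,0,0],"turn":[0,0,0]},{"travel":[0.003,0,0],"turn":[0,0,0]},{"travel":[0.004,0,0],"turn":[0,0,0]},{"travel":[0.004,0,0],"turn":[0,0,0]}]'

```text
time: 4.55
position: [0.6578, 0.0075, 0.2161]
tool_rot: [-0.645, 3.066, -0.004]
ft_force: [8.5, -1.3, -1.3]
grip_width: 0.157
grip_force: 10.0
```

Request:
step_arm --commands '[{"travel":[0,0,0],"turn":[0,0,0]},{"travel":[0,0,0],"turn":[0,0,0]},{"travel":[0,0,0],"turn":[0,0,0]},{"travel":[0,0,-0.025],"turn":[0,0,0]},{"travel":[0,0,-0.045],"turn":[0,0,0]}]' --gripper 0.5

```text
time: 5.05
position: [0.6537, 0.0087, 0.2595]
tool_rot: [0.648, -3.072, -0.002]
ft_force: [0.8, 1.2, 0.7]
grip_width: 0.473
grip_force: 0.0
```

Request:
step_arm --commands '[{"travel":[0.03,0,0],"turn":[0,0,0]},{"travel":[0.06,0,0],"turn":[0,0,0]},{"travel":[0.085,0,0],"turn":[0,0,0]},{"travel":[0.096,0,0],"turn":[0,0,0]},{"travel":[0.096,0,0],"turn":[0,0,0]}]'

```text
time: 5.55
position: [0.5658, -0.0311, 0.26]
tool_rot: [-0.646, 3.074, 0.001]
ft_force: [0.3, 0.3, 0.7]
grip_width: 0.501
grip_force: 0.0
```

```bash
python3 - <<'E'
from h import *
s=ctrl.get_state();i=ctrl.get_image("top");cv2.imwrite("pics/t2.png",i[:,:,::-1])
print(s['position'],tochest(s['position']),s['grip_width']);go(W(-.070,.032,.215),-ez,ex,s)
E
```

```text
[ 0.5657896  -0.03106475  0.2599527 ] [-0.06899042  0.03310298  0.2599527 ] 0.5008258736443338
travel [-0.0011 -0.001   0.045 ] turn [0.04 0.03 0.29]
```

Request:
step_arm --commands '[{"travel":[0,-0.001,0.02],"turn":[0,0,0]},{"travel":[0,-0.001,0.038],"turn":[0,0,0]},{"travel":[0,-0.001,0.048],"turn":[0,0,0]},{"travel":[0,-0.001,0.048],"turn":[0,0,0]}]'

```text
time: 6.0
position: [0.5667, -0.0307, 0.2097]
tool_rot: [0.649, -3.071, -0.001]
ft_force: [-0.3, 0.2, 0.1]
grip_width: 0.501
grip_force: 0.0
```

Request:
step_arm --commands '[{"travel":[0,0,0],"turn":[0,0,0]},{"travel":[0,0,0],"turn":[0,0,0]},{"travel":[0,0,0],"turn":[0,0,0]},{"travel":[0,0,0],"turn":[0,0,0]},{"travel":[0,0,0],"turn":[0,0,0]}]' --gripper 0 --force 15

```text
time: 6.5
position: [0.5673, -0.0317, 0.212]
tool_rot: [-0.648, 3.073, -0.0]
ft_force: [3.0, -5.2, 1.1]
grip_width: 0.133
grip_force: 12.9
```

```bash
python3 - <<'E'
from h import *
s=ctrl.get_state();print(tochest(s['position']),s['grip_width'],s['ft_force'])
for t in np.arange(0,.24,.02):
    c,n=np.cos(t),np.sin(t);print(round(t,2),((-190*c+85*n)+190).round(1),(190*n+85*c-85).round(1))
E
```

```text
[-0.07015022  0.03191505  0.21199914] 0.13322531669724497 [ 3.03692809 -5.17939913  1.06875141]
0.0 0.0 0.0
0.02 1.7 3.8
0.04 3.6 7.5
0.06 5.4 11.2
0.08 7.4 14.9
0.1 9.4 18.5
0.12 11.5 22.1
0.14 13.7 25.7
0.16 16.0 29.2
0.18 18.3 32.6
0.2 20.7 36.1
0.22 23.1 39.4
```

Request:
step_arm --commands '[{"travel":[0,0.003,-0.006],"turn":[0,0,0]},{"travel":[0,0.006,-0.012],"turn":[0,0,0]},{"travel":[0,0.009,-0.018],"turn":[0,0,0]},{"travel":[0,0.0125,-0.024],"turn":[0,0,0]},{"travel":[0,0.016,-0.029],"turn":[0,0,0]}]'

```text
time: 7.0
position: [0.561, -0.0171, 0.2416]
tool_rot: [-0.647, 3.073, -0.002]
ft_force: [4.4, -1.8, -1.4]
grip_width: 0.127
grip_force: 15.0
```

Request:
step_arm --commands '[{"travel":[0,0.001,-0.0015],"turn":[0,0,0]},{"travel":[0,0.002,-0.003],"turn":[0,0,0]},{"travel":[0,0.003,-0.0045],"turn":[0,0,0]},{"travel":[0,0.003,-0.0045],"turn":[0,0,0]}]'

```text
time: 7.4
position: [0.5599, -0.0146, 0.2457]
tool_rot: [-0.647, 3.073, -0.001]
ft_force: [3.6, -3.3, 1.5]
grip_width: 0.131
grip_force: 15.0
```

Request:
step_arm --commands '[{"travel":[0,0.001,-0.0015],"turn":[0,0,0]},{"travel":[0,0.002,-0.003],"turn":[0,0,0]},{"travel":[0,0.002,-0.003],"turn":[0,0,0]}]'

```text
time: 7.7
position: [0.5591, -0.0128, 0.2486]
tool_rot: [-0.647, 3.073, -0.001]
ft_force: [4.7, -3.0, 0.6]
grip_width: 0.128
grip_force: 15.0
```

Request:
step_arm --commands '[{"travel":[0,0.001,-0.001],"turn":[0,0,0]},{"travel":[0,0.001,-0.0018],"turn":[0,0,0]},{"travel":[0,0.001,-0.0018],"turn":[0,0,0]}]'

```text
time: 8.0
position: [0.5587, -0.0118, 0.2502]
tool_rot: [-0.647, 3.073, -0.001]
ft_force: [5.0, -2.3, 0.1]
grip_width: 0.129
grip_force: 15.0
```

Request:
step_arm --commands '[{"travel":[0,0.0005,-0.001],"turn":[0,0,0]},{"travel":[0,0.0005,-0.001],"turn":[0,0,0]}]'

```text
time: 8.2
position: [0.5585, -0.0114, 0.2508]
tool_rot: [-0.647, 3.073, -0.001]
ft_force: [4.6, -2.2, -2.1]
grip_width: 0.131
grip_force: 15.0
```

Request:
step_arm --commands '[{"travel":[0,0.0005,-0.001],"turn":[0,0,0]},{"travel":[0,0.0005,-0.001],"turn":[0,0,0]}]'

```text
time: 8.4
position: [0.5584, -0.0113, 0.251]
tool_rot: [-0.646, 3.073, -0.002]
ft_force: [7.6, -3.9, -5.1]
grip_width: 0.132
grip_force: 15.0
```

Request:
step_arm --commands '[{"travel":[0,0,0],"turn":[0,0,0]},{"travel":[0,0,0],"turn":[0,0,0]},{"travel":[0,0,0],"turn":[0,0,0]},{"travel":[0,0,-0.03],"turn":[0,0,0]},{"travel":[0,0,-0.07],"turn":[0,0,0]}]' --gripper 0.5

```text
time: 8.9
position: [0.5559, -0.0096, 0.3204]
tool_rot: [0.648, -3.068, -0.003]
ft_force: [0.5, -0.0, 0.1]
grip_width: 0.465
grip_force: 0.0
```

Request:
step_arm --commands '[{"travel":[-0.01,-0.04,0],"turn":[0,0,0]},{"travel":[-0.02,-0.08,0],"turn":[0,0,8.5]},{"travel":[-0.03,-0.12,0],"turn":[0,0,17]},{"travel":[-0.03,-0.15,0],"turn":[0,0,25]},{"travel":[-0.03,-0.18,0],"turn":[0,0,33]}]' --gripper 0

```text
time: 9.4
position: [0.6582, -0.1633, 0.3214]
tool_rot: [-0.259, -3.129, -0.002]
ft_force: [-0.9, -0.9, -0.4]
grip_width: 0.133
grip_force: 0.0
```

```bash
python3 - <<'E'
from h import *
s=ctrl.get_state();print(tochest(s['position']),s['joint_positions'].round(2),s['ft_force'])
a=np.radians(25)
go(W(-.22,0,.20),ex*np.cos(a)-ez*np.sin(a),-ey,s)
go(W(-.25,0,.27),-ez,-ey,s)
T=cam("top")
for n,p,z in(("saucer",(397,223),.02),("mug",(424,243),.09),("tray",(450,190),.025)):print(n,tochest(plane(T,p,z)).round(3))
E
```

```text
[-0.22705592  0.00095007  0.32138299] [-0.15  0.38  0.5   1.25 -0.18  1.56  1.73] [-0.90091007 -0.86501346 -0.43012747]
travel [0.0028 0.0063 0.1214] turn [-32.23  59.19  50.61]
travel [-0.0134 -0.0188  0.0513] turn [ 1.000e-02 -1.200e-01  5.707e+01]
saucer [-0.249  0.237  0.02 ]
mug [-0.296  0.328  0.09 ]
tray [-0.474  0.199  0.025]
```

Request:
step_arm --commands '[{"travel":[0,0,0],"turn":[-3.2,5.9,5.1]},{"travel":[0,0,0],"turn":[-6.4,11.8,10.1]},{"travel":[0,0,0],"turn":[-9.7,17.8,15.2]},{"travel":[0,0,0],"turn":[-12.9,23.7,20.2]},{"travel":[0,0,0],"turn":[-16.1,29.6,25.3]}]'

```text
time: 9.9
position: [0.6556, -0.1629, 0.3054]
tool_rot: [-0.73, -2.583, -0.366]
ft_force: [0.1, -0.7, -2.9]
grip_width: 0.004
grip_force: 0.0
```

Request:
step_arm --commands '[{"travel":[0,0,0],"turn":[-3.2,5.9,5.1]},{"travel":[0,0,0],"turn":[-6.4,11.8,10.1]},{"travel":[0,0,0],"turn":[-9.7,17.8,15.2]},{"travel":[0,0,0],"turn":[-12.9,23.7,20.2]},{"travel":[0,0,0],"turn":[-16.1,29.6,25.3]}]'

```text
time: 10.4
position: [0.6453, -0.1769, 0.3015]
tool_rot: [-1.072, -2.266, -0.598]
ft_force: [-1.6, -8.2, -6.6]
grip_width: 0.008
grip_force: 0.0
```

```bash
python3 - <<'E'
from h import *
s=ctrl.get_state();print(tochest(s['position']),s['joint_positions'].round(2),s['ft_force'])
a=np.radians(25)
go(W(-.20,0,.15),ex*np.cos(a)-ez*np.sin(a),-ey,s)
E
```

```text
[-0.23445308  0.01822989  0.30150709] [ 0.7   0.85 -0.6   0.79 -0.16  2.05  0.81] [-1.55438904 -8.22057445 -6.64479819]
travel [-0.0785  0.0017  0.1353] turn [-4.76 22.85 14.7 ]
```

```bash
cat > fk.py <<'E'
import numpy as np,itertools
from scipy.spatial.transform import Rotation as Ro
from scipy.optimize import least_squares
D=[([-1.17790456,.32180782,-.07007973,1.4516135,.0226488,1.37077825,-.05689099],[.24024969,.60344068,.23550218],[-.591349245,-3.08522979,.00284]),
([-.46,.23,.28,1.41,-.06,1.51,1.75],[.6068,.1189,.3209],[.576,-3.087,0]),
([-.15,.38,.5,1.25,-.18,1.56,1.73],[.6582,-.1633,.3214],[-.259,-3.129,-.002]),
([.7,.85,-.6,.79,-.16,2.05,.81],[.6453,-.1769,.3015],[-1.072,-2.266,-.598])]
LO=np.array([-2.86,-.3,-1.38,.06,-1.56,.09,-2.69]);HI=np.array([2.86,2.09,1.24,2.45,4.7,2.05,2.69])
def fk(p,sg,q):
    q=np.asarray(q);e=lambda a,t:Ro.from_euler(a,t)
    R=e('z',sg[0]*q[0])*e('y',q[1]);x=np.array([0,0,p[0]])
    x=x+e('z',sg[0]*q[0]).apply([p[4],0,0])
    R=R*e('z',sg[1]*q[2]);x=x+R.apply([p[5],0,p[1]])
    R=R*e('y',q[3]);x=x+R.apply([-p[5]+p[6],0,0]);R=R*e('z',sg[2]*q[4]);x=x+R.apply([p[7],0,p[2]])
    R=R*e('y',q[5]);R=R*e('z',sg[3]*q[6]+p[8]);x=x+R.apply([0,0,p[3]]);return x,R
def res(p,sg):
    r=[]
    for q,x,v in D:
        a,R=fk(p,sg,q);r+=list((a-x)*5)+list((R.inv()*Ro.from_rotvec(v)).as_rotvec())
    return np.r_[r,np.array(p[4:8])*.02]
if __name__=="__main__":
    out=[]
    for sg in itertools.product((1,-1),repeat=4):
        for o in(0,1.57,3.14,-1.57):
            f=least_squares(res,[.33,.4,.4,.25,0,0,0,0,o],args=(sg,));out.append((f.cost,sg,f.x))
    out.sort(key=lambda t:t[0])
    for t in out[:4]:print(round(t[0],5),t[1],t[2].round(4))
    np.save("fk.npy",np.r_[out[0][1],out[0][2]]);print(res(out[0][2],out[0][1]).reshape(-1)[:24].reshape(4,6).round(3))
E
python3 fk.py
```

```text
0.01482 (-1, -1, -1, -1) [ 0.2436  0.4773  0.529   0.385  -0.0092 -0.0092  0.1303 -0.1656  1.569 ]
0.01482 (-1, -1, -1, -1) [ 0.2436  0.4773  0.529   0.385  -0.0092 -0.0092  0.1303 -0.1656  1.569 ]
0.01482 (-1, -1, -1, -1) [ 0.2436  0.4773  0.529   0.385  -0.0092 -0.0092  0.1303 -0.1656  1.569 ]
0.01482 (-1, -1, -1, -1) [ 0.2436  0.4773  0.529   0.385  -0.0092 -0.0092  0.1303 -0.1656  1.569 ]
[[-0.132  0.081 -0.008 -0.     0.     0.002]
 [-0.019  0.055 -0.006 -0.003  0.001 -0.005]
 [-0.039  0.006  0.016  0.001 -0.003  0.004]
 [ 0.014  0.008 -0.002  0.011  0.    -0.001]]
```

```bash
cat > ik.py <<'E'
from h import *
from fk import D,LO,HI,least_squares
def rots(q):
    e=lambda a,t:Ro.from_euler(a,t);R0=e('z',-q[0]);R1=R0*e('y',q[1]);R2=R1*e('z',-q[2]);R3=R2*e('y',q[3]);R4=R3*e('z',-q[4]);R5=R4*e('y',q[5]);R6=R5*e('z',-q[6]+np.pi/2)
    return [R0,R2,R4,R5,R6]
def row(q):
    r=rots(q);return np.c_[np.eye(3)[:,2:],r[0].as_matrix(),r[1].as_matrix(),r[2].as_matrix(),r[3].as_matrix()]
A=np.vstack([row(d[0]) for d in D]);b=np.hstack([d[1] for d in D])
p0=np.array([.25,0,0,0, 0,0,.45, 0,0,.45, 0,0,.3])
w=np.array([.3]+[.05]*3+[.05,.05,.3]*3)
# ridge toward prior with loose z terms, tight lateral ones
p=p0+w*np.linalg.solve((A*w).T@(A*w)+1e-4*np.eye(13),(A*w).T@(b-A@p0))
def fkp(q):return row(q)@p,rots(q)[4]
def ik(x,G,q0,n=30,reg=.02):
    rng=np.random.default_rng(0);best=[]
    for k in range(n):
        s=np.clip(q0+(rng.normal(0,.6,7) if k else 0),LO+.02,HI-.02)
        def f(q):
            a,R=fkp(q);return np.r_[(a-x)*10,(R.inv()*Ro.from_matrix(G)).as_rotvec()*3,(q-q0)*reg]
        r=least_squares(f,s,bounds=(LO+.01,HI-.01));best.append((np.abs(r.fun[:6]).max(),np.abs(r.x-q0).max(),r.x))
    return best
def frame(z,y):
    z=z/np.linalg.norm(z);y=y-z*(y@z);y/=np.linalg.norm(y);return np.c_[np.cross(y,z),y,z]
E
python3 - <<'E'
from ik import *
print(p.round(3),(A@p-b).reshape(4,3).round(4))
q0=ctrl.get_state()['joint_positions']
for name,y in(("camup",-ey),("camdown",ey)):
  for al in(35,25,10):
    a=np.radians(al);B=ik(W(-.12,0,.14),frame(ex*np.cos(a)-ez*np.sin(a),y),q0)
    ok=sorted([t for t in B if t[0]<.05],key=lambda t:t[1])[:2]
    print(name,al,min(t[0] for t in B).round(3),[t[2].round(2) for t in ok])
E
```

```text
[ 0.249 -0.    -0.018 -0.     0.004 -0.003  0.467 -0.002 -0.002  0.51
  0.    -0.002  0.354] [[-0.0011  0.0005  0.0007]
 [ 0.0022 -0.0028 -0.0009]
 [-0.0015  0.0025  0.0001]
 [ 0.0005  0.0001  0.0001]]
camup 35 0.0 [array([ 0.72,  0.9 , -0.57,  1.18, -0.31,  1.76,  0.64]), array([ 0.72,  0.9 , -0.57,  1.18, -0.31,  1.76,  0.64])]
camup 25 0.0 [array([ 0.73,  1.01, -0.59,  1.11, -0.38,  1.86,  0.63]), array([ 0.73,  1.01, -0.59,  1.11, -0.38,  1.86,  0.63])]
camup 10 0.0 [array([ 0.74,  1.17, -0.62,  1.02, -0.5 ,  1.99,  0.6 ]), array([ 0.74,  1.17, -0.62,  1.02, -0.5 ,  1.99,  0.6 ])]
camdown 35 0.0 [array([ 0.38,  0.82,  0.03,  1.2 , -0.65,  1.86, -2.27]), array([ 0.38,  0.82,  0.03,  1.2 , -0.65,  1.86, -2.27])]
camdown 25 0.0 [array([ 0.42,  0.92, -0.  ,  1.13, -0.73,  1.98, -2.28]), array([ 0.42,  0.92, -0.  ,  1.13, -0.73,  1.98, -2.28])]
camdown 10 0.0 [array([ 0.63,  1.11, -0.38,  1.03, -0.65,  2.04, -2.44]), array([ 0.63,  1.11, -0.38,  1.03, -0.65,  2.04, -2.44])]
```

Request:
step_arm --commands '[{"travel":[-0.02,0,0.034],"turn":[0,0,0]},{"travel":[-0.04,0,0.068],"turn":[0,0,0]},{"travel":[-0.06,0,0.1],"turn":[0,0,0]},{"travel":[-0.08,0,0.115],"turn":[0,0,0]},{"travel":[-0.08,0,0.115],"turn":[0,0,0]}]'

```text
time: 10.9
position: [0.655, -0.1259, 0.1629]
tool_rot: [-1.008, -2.272, -0.611]
ft_force: [-0.5, -0.8, 0.2]
grip_width: 0.004
grip_force: 0.0
```

```bash
python3 - <<'E'
from h import *
s=ctrl.get_state();print(tochest(s['position']),s['joint_positions'].round(2),s['ft_force'])
a=np.radians(25)
go(W(-.20,0,.15),ex*np.cos(a)-ez*np.sin(a),-ey,s)
E
```

```text
[-0.19148385 -0.01097872  0.16286525] [ 0.69  0.91 -0.63  1.   -0.1   1.82  0.89] [-0.48272296 -0.75807458  0.15704244]
travel [-0.011  -0.0148  0.0041] turn [-6.1  21.4  16.87]
```

Request:
step_arm --commands '[{"travel":[-0.003,-0.004,0],"turn":[-1.5,5.4,4.2]},{"travel":[-0.006,-0.008,0],"turn":[-3,10.7,8.4]},{"travel":[-0.01,-0.012,0],"turn":[-4.5,16,12.6]},{"travel":[-0.011,-0.015,0.004],"turn":[-6.1,21.4,16.9]},{"travel":[-0.011,-0.015,0.004],"turn":[-6.1,21.4,16.9]}]'

```text
time: 11.4
position: [0.6488, -0.1417, 0.1512]
tool_rot: [-1.15, -1.744, -0.732]
ft_force: [-0.2, -0.9, -1.0]
grip_width: 0.007
grip_force: 0.0
```

```bash
python3 - <<'E'
from h import *
s=ctrl.get_state();i=ctrl.get_image("wrist");cv2.imwrite("pics/w2.png",i[:,:,::-1])
print(tochest(s['position']),s['joint_positions'].round(2),s['ft_force'])
a=np.radians(25);go(W(-.20,0,.15),ex*np.cos(a)-ez*np.sin(a),-ey,s)
c=cam("wrist",s)
for y in(-.15,-.055,0,.055,.15):print(y,proj(c,W(-.121,y,.152)).round(),proj(c,W(-.12,y,.094)).round())
E
```

```text
[-0.20356111  0.00102052  0.15119732] [ 0.73  1.13 -0.61  0.85 -0.33  2.01  0.59] [-0.18713369 -0.92895091 -1.03123493]
travel [0.0004 0.001  0.0037] turn [ 0.29  0.1  -0.09]
-0.15 [505. 169.] [477. 218.]
-0.055 [387. 169.] [377. 219.]
0 [319. 170.] [319. 219.]
0.055 [250. 170.] [260. 219.]
0.15 [131. 170.] [159. 220.]
```

View pics/w2.png

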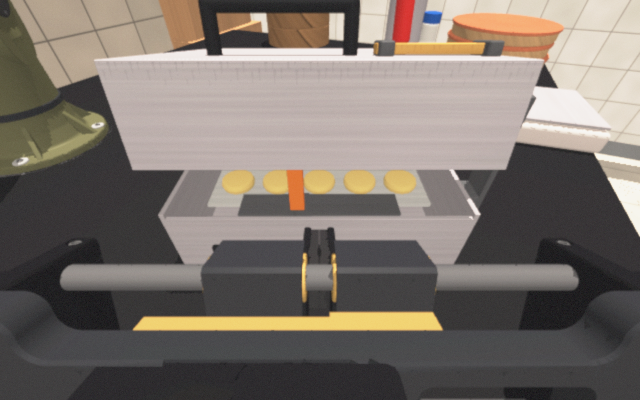

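The post shows orange at columns 289-305, rows 170-210, under the lip. That is a little left of mid-chest.

```bash
python3 - <<'E'
from h import *
s=ctrl.get_state();c=cam("wrist",s);i=cv2.imread("pics/w2.png").astype(int)
m=((i[:,:,2]>180)&(i[:,:,1]>60)&(i[:,:,1]<130)&(i[:,:,0]<80)).astype(np.uint8)
k=blob(m,(250,165,390,215));print(k[:2])
o,d=ray(c,k[0]);t=(tochest(o)[0]+.106)/-(d@ex);Y=tochest(o+d*t);print(Y)
a=np.radians(25);go(W(-.1525,Y[1],.132),ex*np.cos(a)-ez*np.sin(a),-ey,s)
E
```

```text
(array([295.70227671, 189.6619965 ]), array([287, 170,  17,  40, 571], dtype=int32))
[-0.106       0.01987395  0.12064175]
travel [ 0.0022 -0.0203  0.0545] turn [0.27 0.26 0.2 ]
```

Request:
step_arm --commands '[{"travel":[0.001,-0.01,0.025],"turn":[0,0,0]},{"travel":[0.002,-0.019,0.045],"turn":[0,0,0]},{"travel":[0.002,-0.019,0.054],"turn":[0,0,0]},{"travel":[0.002,-0.019,0.054],"turn":[0,0,0]}]'

```text
time: 11.85
position: [0.6133, -0.0995, 0.1353]
tool_rot: [-1.144, -1.755, -0.733]
ft_force: [0.0, -0.2, -0.0]
grip_width: 0.004
grip_force: 0.0
```

```bash
cat > st.py <<'E'
from h import *
s=ctrl.get_state();P=tochest(s['position']);R=Ro.from_rotvec(s['tool_rot']).as_matrix();z=R[:,2]
tip=tochest(s['position']+.014*z);f=s['ft_force']
print("TCP",P.round(4),"tip",tip.round(4),"alpha",np.degrees(np.arcsin(-z[2])).round(1),"F chest",np.round([f@ex,f@ey,f[2]],1),"q",s['joint_positions'].round(2))
E
python3 st.py
```

```text
TCP [-0.1507  0.0168  0.1353] tip [-0.1381  0.0167  0.1293] alpha 25.4 F chest [-0.2  0.1 -0. ] q [ 0.78  1.04 -0.63  1.07 -0.33  1.89  0.64]
```

Request:
step_arm --commands '[{"travel":[-0.003,-0.002,0.002],"turn":[0,0,0]},{"travel":[0,-0.002,0.01],"turn":[0,0,0]},{"travel":[0.004,-0.002,0.018],"turn":[0,0,0]},{"travel":[0.004,-0.002,0.018],"turn":[0,0,0]}]'

```text
time: 12.25
position: [0.6039, -0.0837, 0.1295]
tool_rot: [-1.144, -1.751, -0.733]
ft_force: [0.8, 0.9, 0.9]
grip_width: 0.006
grip_force: 0.0
```

Request:
step_arm --commands '[{"travel":[0.0008,0,0.0018],"turn":[0,0,0]},{"travel":[0.0017,0,0.0036],"turn":[0,0,0]},{"travel":[0.0025,0,0.0054],"turn":[0,0,0]},{"travel":[0.0025,0,0.0054],"turn":[0,0,0]}]'

```text
time: 12.65
position: [0.6017, -0.0796, 0.129]
tool_rot: [-1.147, -1.75, -0.733]
ft_force: [0.5, -0.1, -0.1]
grip_width: 0.007
grip_force: 0.0
```

```bash
python3 st.py
```

```text
TCP [-0.1279  0.0195  0.129 ] tip [-0.1152  0.0194  0.123 ] alpha 25.3 F chest [-0.3 -0.4 -0.1] q [ 0.79  1.02 -0.63  1.15 -0.33  1.84  0.65]
```

Advance in 2 mm steps until the catch is felt.

Request:
step_arm --commands '[{"travel":[0.0008,0,0.0018],"turn":[0,0,0]},{"travel":[0.0017,0,0.0036],"turn":[0,0,0]},{"travel":[0.0017,0,0.0036],"turn":[0,0,0]}]'

```text
time: 12.95
position: [0.6001, -0.076, 0.129]
tool_rot: [-1.147, -1.751, -0.733]
ft_force: [-0.1, 0.3, -0.0]
grip_width: 0.006
grip_force: 0.1
```

Request:
step_arm --commands '[{"travel":[0.0008,0,0.0018],"turn":[0,0,0]},{"travel":[0.0013,0,0.0027],"turn":[0,0,0]},{"travel":[0.0013,0,0.0027],"turn":[0,0,0]}]'

```text
time: 13.25
position: [0.5992, -0.074, 0.1289]
tool_rot: [-1.149, -1.751, -0.733]
ft_force: [1.4, -2.9, -0.6]
grip_width: 0.002
grip_force: 1.7
```

Request:
step_arm --commands '[{"travel":[0.0008,0,0.0018],"turn":[0,0,0]},{"travel":[0.0008,0,0.0018],"turn":[0,0,0]}]'

```text
time: 13.45
position: [0.5983, -0.0718, 0.1289]
tool_rot: [-1.148, -1.751, -0.733]
ft_force: [1.1, -3.5, 0.2]
grip_width: 0.006
grip_force: 2.0
```

```bash
python3 st.py
```

```text
TCP [-0.1193  0.0195  0.1289] tip [-0.1067  0.0194  0.1229] alpha 25.3 F chest [-3.7  0.4  0.2] q [ 0.79  1.   -0.64  1.17 -0.34  1.82  0.65]
```

Request:
step_arm --commands '[{"travel":[0.0008,0,0.0018],"turn":[0,0,0]},{"travel":[0.0017,0,0.0036],"turn":[0,0,0]},{"travel":[0.0025,0,0.0054],"turn":[0,0,0]},{"travel":[0.0025,0,0.0054],"turn":[0,0,0]}]'

```text
time: 13.85
position: [0.5959, -0.0662, 0.1288]
tool_rot: [-1.147, -1.751, -0.733]
ft_force: [2.0, -4.6, 0.0]
grip_width: 0.006
grip_force: 2.7
```

```bash
python3 st.py
```

```text
TCP [-0.1132  0.0195  0.1288] tip [-0.1006  0.0194  0.1229] alpha 25.3 F chest [-5. -0.  0.] q [ 0.79  1.   -0.64  1.19 -0.34  1.81  0.65]
```

Request:
step_arm --commands '[{"travel":[0.0027,0,-0.0013],"turn":[0,0,0]},{"travel":[0.0054,0,-0.0025],"turn":[0,0,0]},{"travel":[0.0082,0,-0.0038],"turn":[0,0,0]},{"travel":[0.0109,0,-0.0051],"turn":[0,0,0]},{"travel":[0.0109,0,-0.0051],"turn":[0,0,0]}]'

```text
time: 14.35
position: [0.5957, -0.0669, 0.1396]
tool_rot: [-1.15, -1.751, -0.731]
ft_force: [2.6, -5.7, -5.7]
grip_width: 0.007
grip_force: 3.6
```

```bash
python3 st.py
```

```text
TCP [-0.1138  0.02    0.1396] tip [-0.1011  0.0199  0.1336] alpha 25.4 F chest [-6.3 -0.1 -5.7] q [ 0.79  0.98 -0.64  1.19 -0.34  1.82  0.64]
```

Request:
step_arm --commands '[{"travel":[0.0016,0,-0.0004],"turn":[0,0,0]},{"travel":[0.0032,0,-0.0008],"turn":[0,0,0]},{"travel":[0.005,0,-0.0012],"turn":[0,0,0]},{"travel":[0.005,0,-0.0012],"turn":[0,0,0]}]'

```text
time: 14.75
position: [0.5954, -0.0663, 0.1446]
tool_rot: [-1.15, -1.751, -0.731]
ft_force: [3.2, -5.5, -5.3]
grip_width: 0.002
grip_force: 3.8
```

```bash
python3 st.py
```

```text
TCP [-0.1131  0.02    0.1446] tip [-0.1005  0.0199  0.1385] alpha 25.5 F chest [-6.4 -0.8 -5.3] q [ 0.79  0.98 -0.65  1.19 -0.35  1.82  0.63]
```

Request:
step_arm --commands '[{"travel":[0.0025,0,-0.0012],"turn":[0,0,0]},{"travel":[0.005,0,-0.0023],"turn":[0,0,0]},{"travel":[0.0075,0,-0.0035],"turn":[0,0,0]},{"travel":[0.0102,0,-0.0046],"turn":[0,0,0]},{"travel":[0.0102,0,-0.0046],"turn":[0,0,0]}]'

```text
time: 15.25
position: [0.5952, -0.0663, 0.1537]
tool_rot: [-1.153, -1.752, -0.729]
ft_force: [3.0, -4.5, -10.6]
grip_width: 0.007
grip_force: 6.5
```

```bash
python3 st.py
```

```text
TCP [-0.1131  0.0201  0.1537] tip [-0.1005  0.0201  0.1476] alpha 25.6 F chest [ -5.3  -0.9 -10.6] q [ 0.8   0.97 -0.65  1.19 -0.35  1.83  0.62]
```

Request:
step_arm --commands '[{"travel":[-0.0014,0,0.0006],"turn":[0,0,0]},{"travel":[-0.0031,0,-0.003],"turn":[0,0,0]},{"travel":[-0.0048,0,-0.0067],"turn":[0,0,0]},{"travel":[-0.0065,0,-0.0103],"turn":[0,0,0]},{"travel":[-0.0065,0,-0.0103],"turn":[0,0,0]}]'

```text
time: 15.75
position: [0.5998, -0.0759, 0.1545]
tool_rot: [-1.147, -1.75, -0.732]
ft_force: [0.6, -1.1, -12.4]
grip_width: 0.006
grip_force: 5.8
```

```bash
python3 st.py; python3 - <<'E'
from h import *
s=ctrl.get_state();i=ctrl.get_image("wrist");cv2.imwrite("pics/w3.png",i[:,:,::-1])
c=cam("wrist",s)
for t in(.2,.215,.24,.26,.28,.3):
    x=.12-.24*np.cos(t)-.03*np.sin(t);z=.13+.24*np.sin(t)-.03*np.cos(t);print(t,proj(c,W(x,-.1,z)).round(1),proj(c,W(x,.1,z)).round(1))
E
```

```text
TCP [-0.1237  0.0198  0.1545] tip [-0.111   0.0197  0.1485] alpha 25.3 F chest [ -1.2  -0.1 -12.4] q [ 0.79  0.98 -0.64  1.15 -0.35  1.86  0.62]
0.2 [514.2 257.2] [185.3 257. ]
0.215 [516.7 253.1] [183.6 252.9]
0.24 [521. 246.] [180.7 245.8]
0.26 [524.5 240. ] [178.4 239.7]
0.28 [527.9 233.6] [176.1 233.3]
0.3 [531.4 226.9] [173.7 226.6]
```

View pics/w3.png

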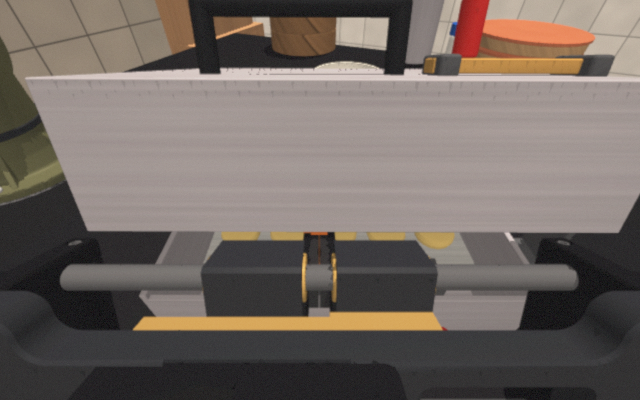

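The lip sits at row 230, so the hood is at about 0.29 rad and past the catch. Orange shows just at (318,232), and the fingers are pressing up under the hook. I'll ease down and out, step sideways off the post, and lift there.

Request:
step_arm --commands '[{"travel":[-0.0036,0,0.0017],"turn":[0,0,0]},{"travel":[-0.0055,0,-0.003],"turn":[0,0,0]},{"travel":[-0.008,0,-0.009],"turn":[0,0,0]},{"travel":[-0.008,0,-0.009],"turn":[0,0,0]}]'

```text
time: 16.2
position: [0.6054, -0.087, 0.1541]
tool_rot: [-1.146, -1.751, -0.736]
ft_force: [0.9, 0.4, 0.4]
grip_width: 0.003
grip_force: 0.0
```

Request:
step_arm --commands '[{"travel":[0,0.012,0],"turn":[0,0,0]},{"travel":[0,0.024,0],"turn":[0,0,0]},{"travel":[0,0.036,0],"turn":[0,0,0]},{"travel":[0,0.036,0],"turn":[0,0,0]}]'

```text
time: 16.6
position: [0.6389, -0.0699, 0.1533]
tool_rot: [-1.143, -1.751, -0.735]
ft_force: [0.2, 0.4, 0.6]
grip_width: 0.007
grip_force: 0.0
```

```bash
python3 st.py; python3 - <<'E'
from ik import *
q=ctrl.get_state()['joint_positions']
# track lip: finger tip point 15 mm beyond lip, tool pitch varying
for t in(.3,.5,.7,.9,1.1,1.2):
  x=.12-.24*np.cos(t)-.03*np.sin(t);z=.13+.24*np.sin(t)-.03*np.cos(t)
  for al in(25,):
    a=np.radians(al);ax=np.array([np.cos(a),-np.sin(a)]);n=np.array([np.sin(a),np.cos(a)])
    T=np.array([x,z])-.0095*n+.006*ax   # TCP 6 mm past lip along finger => tip 20 mm
    B=ik(W(T[0],-.015,T[1]),frame(ex*ax[0]+ez*ax[1],-ey),q,n=4)
    b=min(B,key=lambda k:k[0]+.01*k[1]);print(t,al,T.round(4),b[0].round(3),b[2].round(2));q=b[2]
E
```

```text
TCP [-0.1337 -0.0186  0.1533] tip [-0.1211 -0.0186  0.1473] alpha 25.2 F chest [ 0.2 -0.4  0.6] q [ 0.73  1.05 -0.64  1.03 -0.35  1.89  0.59]
0.3 25 [-0.1167  0.1611] 0.0 [ 0.74  1.02 -0.65  1.07 -0.37  1.87  0.57]
0.5 25 [-0.1036  0.2076] 0.0 [ 0.74  0.96 -0.67  1.09 -0.4   1.89  0.53]
0.7 25 [-0.0815  0.2505] 0.0 [ 0.75  0.89 -0.7   1.13 -0.44  1.89  0.49]
0.9 25 [-0.0513  0.2882] 0.0 [ 0.76  0.82 -0.72  1.18 -0.48  1.88  0.45]
1.1 25 [-0.0142  0.3191] 0.0 [ 0.76  0.75 -0.75  1.24 -0.52  1.86  0.41]
1.2 25 [0.0065 0.3317] 0.0 [ 0.76  0.71 -0.77  1.27 -0.55  1.84  0.4 ]
```

Request:
step_arm --commands '[{"travel":[0.0035,0,0.0077],"turn":[0,0,0]},{"travel":[0.0072,0,0.0154],"turn":[0,0,0]},{"travel":[0.0072,0,0.0154],"turn":[0,0,0]}]'

```text
time: 16.9
position: [0.63, -0.0554, 0.153]
tool_rot: [-1.145, -1.75, -0.733]
ft_force: [0.5, 0.6, 0.9]
grip_width: 0.003
grip_force: 0.0
```

Request:
step_arm --commands '[{"travel":[0.01,0,-0.004],"turn":[0,0,0]},{"travel":[0.02,0,-0.007],"turn":[0,0,0]},{"travel":[0.032,0,-0.009],"turn":[0,0,0]},{"travel":[0.043,0,-0.0105],"turn":[0,0,0]},{"travel":[0.055,0,-0.0114],"turn":[0,0,0]}]'

```text
time: 17.4
position: [0.6254, -0.0455, 0.2081]
tool_rot: [-1.148, -1.751, -0.733]
ft_force: [-0.5, -2.4, -1.8]
grip_width: 0.007
grip_force: 1.3
```

```bash
python3 st.py
```

```text
TCP [-0.1059 -0.0158  0.2081] tip [-0.0933 -0.0159  0.2021] alpha 25.4 F chest [-2.   1.4 -1.8] q [ 0.75  0.95 -0.67  1.1  -0.4   1.88  0.53]
```

Free past the catch with light force, so I carry on along the arc.

Request:
step_arm --commands '[{"travel":[0.0097,0,-0.0003],"turn":[0,0,0]},{"travel":[0.0194,0,0],"turn":[0,0,0]},{"travel":[0.029,0,0.0004],"turn":[0,0,0]},{"travel":[0.0386,0,0.001],"turn":[0,0,0]},{"travel":[0.0482,0,0.0017],"turn":[0,0,0]}]'

```text
time: 17.9
position: [0.6164, -0.0239, 0.2505]
tool_rot: [-1.147, -1.75, -0.734]
ft_force: [0.6, -0.4, -2.7]
grip_width: 0.004
grip_force: 1.2
```

Request:
step_arm --commands '[{"travel":[0.0094,0,0.0015],"turn":[0,0,0]},{"travel":[0.0188,0,0.0035],"turn":[0,0,0]},{"travel":[0.0282,0,0.006],"turn":[0,0,0]},{"travel":[0.0376,0,0.0085],"turn":[0,0,0]},{"travel":[0.047,0,0.0113],"turn":[0,0,0]}]'

```text
time: 18.4
position: [0.604, 0.0038, 0.288]
tool_rot: [-1.147, -1.751, -0.733]
ft_force: [1.6, 0.1, -3.4]
grip_width: 0.005
grip_force: 1.3
```

```bash
python3 st.py
```

```text
TCP [-0.0522 -0.0158  0.288 ] tip [-0.0395 -0.0159  0.282 ] alpha 25.3 F chest [-0.5 -1.5 -3.4] q [ 0.76  0.81 -0.72  1.18 -0.48  1.87  0.45]
```

Request:
step_arm --commands '[{"travel":[0.0088,0,0.0036],"turn":[0,0,0]},{"travel":[0.0176,0,0.0075],"turn":[0,0,0]},{"travel":[0.0263,0,0.0116],"turn":[0,0,0]},{"travel":[0.0351,0,0.016],"turn":[0,0,0]},{"travel":[0.0438,0,0.0204],"turn":[0,0,0]}]'

```text
time: 18.9
position: [0.5888, 0.0378, 0.3185]
tool_rot: [-1.147, -1.75, -0.732]
ft_force: [0.0, 0.4, -4.7]
grip_width: 0.004
grip_force: 1.6
```

Request:
step_arm --commands '[{"travel":[0.007,0,0.004],"turn":[0,0,0]},{"travel":[0.013,0,0.008],"turn":[0,0,0]},{"travel":[0.02,0,0.013],"turn":[0,0,0]},{"travel":[0.02,0,0.013],"turn":[0,0,0]}]'

```text
time: 19.3
position: [0.5806, 0.0572, 0.3323]
tool_rot: [-1.144, -1.751, -0.734]
ft_force: [-0.3, 0.7, 0.0]
grip_width: 0.003
grip_force: 0.3
```

```bash
python3 st.py; python3 - <<'E'
from h import *
i=ctrl.get_image("scene");cv2.imwrite("pics/s3.png",i[:,:,::-1])
E
```

```text
TCP [ 0.006  -0.0156  0.3323] tip [ 0.0187 -0.0156  0.3263] alpha 25.2 F chest [0.7 0.  0. ] q [ 0.76  0.71 -0.77  1.28 -0.55  1.84  0.41]
```

View pics/s3.png

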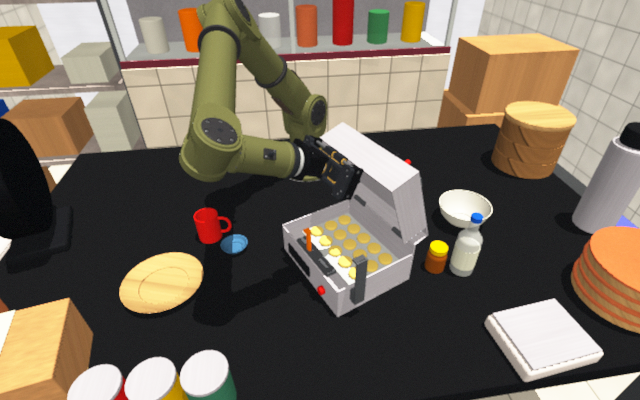

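The hood stands wide open in the scene picture and the bystanders have not moved. Next I withdraw the fingers.

Request:
step_arm --commands '[{"travel":[-0.008,0,0],"turn":[0,0,0]},{"travel":[-0.012,0,-0.025],"turn":[0,0,0]},{"travel":[-0.018,0,-0.06],"turn":[0,0,0]},{"travel":[-0.025,0,-0.1],"turn":[0,0,0]},{"travel":[-0.03,0,-0.14],"turn":[0,0,0]}]'

```text
time: 19.85
position: [0.6316, -0.062, 0.3516]
tool_rot: [-1.158, -1.749, -0.71]
ft_force: [0.3, 3.7, -1.7]
grip_width: 0.006
grip_force: 0.0
```

Request:
step_arm --commands '[{"travel":[0,0,-0.01],"turn":[0,0,0]},{"travel":[0,0,-0.01],"turn":[0,0,0]},{"travel":[0,0,-0.01],"turn":[0,0,0]},{"travel":[0,0,-0.01],"turn":[0,0,0]},{"travel":[0,0,-0.01],"turn":[0,0,0]}]'

```text
time: 20.35
position: [0.6333, -0.0614, 0.3618]
tool_rot: [-1.136, -1.757, -0.717]
ft_force: [0.6, -0.5, 0.7]
grip_width: 0.004
grip_force: 0.0
```

```bash
python3 st.py; python3 - <<'E'
from h import *
i=ctrl.get_image("scene");cv2.imwrite("pics/s4.png",i[:,:,::-1])
E
```

```text
TCP [-0.1237 -0.0168  0.3618] tip [-0.1111 -0.0166  0.3558] alpha 25.5 F chest [-0.7 -0.3  0.7] q [ 0.82  0.98 -1.03  0.87 -0.29  2.05  0.22]
```

View pics/s4.png

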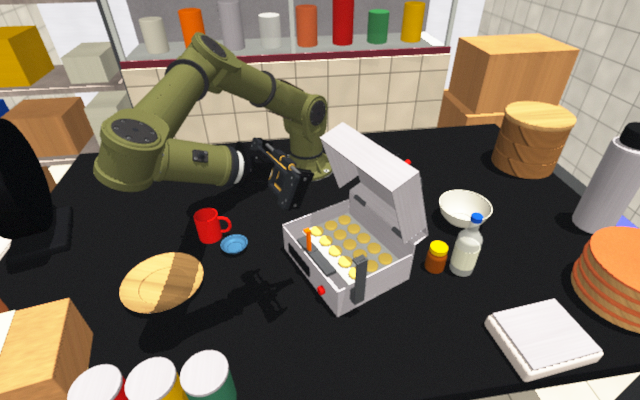

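The hood stands open by itself with its top edge near (385,150). The gripper is clear at (280,180), and the mug, saucer and the rest are where they were.

```bash
python3 -c "
from bench import ctrl
print(ctrl.close_job())"
```

```text
the job is handed in; nothing more can be done
None
```

The chest is open and the job is handed in at about 20 s: the bolt is fully back, the catch was felt and pushed in at up to about 6 N (peak vertical load about 12 N), and the hood stands open by itself at about 1.2 rad with everything else where it was.

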